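# Lock up the spice chest

## Robot

A 6-joint arm with a two-finger parallel gripper is mounted at the origin on the work surface. World frame = base frame: x ahead of the robot, y to its left, z up, the work surface at z = 0. Lengths are in mm, angles in rad, forces in N, time in s.
With the tool pointing down it reaches from about 350 to 875 mm from the base axis. Payload 4.2 kg.
Tool frame: the origin (TCP) lies midway between the tips of the shut fingers; the grasp point (between the pads) lies 19 mm behind it; z points along the fingers, y is the direction in which the jaws open and shut (so a half turn about z gives the same grasp; the last joint's range is limited). The gripper opens to 85 mm and grips with 20 to 120 N. Pads are 22 mm wide; open, the fingers measure 114 mm over their backs; the gripper's body (76 mm by 85 mm) begins 54 mm behind the grasp point. The pads swing forward as they close: fully open they stand 13 mm farther back than shut.
Start: joints at [1.386, 0.385, 0.008, 0, -1.194, -0.259], TCP at [268.325, 564.447, 231.312] pointing down, gripper open.
Joint ranges: [-3.14, 3.14], [-1.21, 2.06], [-1.07, 1.41], [-3.16, 2.05], [-2.99, -0.16], [-3.1, 3.1]. Speed limits (rad/s): [2.79, 2.79, 3.14, 3.14, 3.14, 3.14].

## Interface

Orientations are given as a unit quaternion [x, y, z, w].
In Python, from bench import readout, optics, workorder, nets gives the robot as it stands. The module is installed in compiled form; this text tells all that it offers.
- The arm moves only by the tool move_arm, never from a script. Its argument "steps" is a list of rows, each a list of 7 numbers: the opening, from -1 (shut) to 1 (fully open), so that 0 is half open, then the shift along the world's x, y, z in mm, then the turn, a rotation vector about the world's x, y, z in rad. In form: [[gripper, tx, ty, tz, wx, wy, wz], ...]. A call has 1 to 5 rows; each row is the pose to reach, as a shift and turn from the pose commanded when the call began; what a row does not reach only later rows make up. A row lasts 1/12 s, in which the tool goes at most 41.7 mm and 7.16 degrees, less where a joint would pass 70% of its speed; a pose out of reach is approached as far as the arm can. A call with a gripper value outside its range is refused whole. The fingers move at their own pace and stop on an object; the grip force is fixed at half the most. Time passes only in rows, so rows that repeat a pose let the fingers close. It gives the time, the measured TCP pose, the force and the opening at its end, in the units of the state.
- readout.read_state(): the state, without advancing time (a new reading comes with each control period).
- optics.get_image(name): name is "scene" or "top" or "wrist"; returns a dict with "frame" (384x512x3 uint8, blue, green, red), "fx", "fy", "cx", "cy" (pixels), "rvec" (rotation vector, rad) and "tvec" (3), from world to camera coordinates, as OpenCV has them. Camera axes: x right, y down, z forward; pixel columns grow to the right and rows downward; lengths in mm; the calibration is good to about 2 mm. A picture is of the moment at which its call begins. There is no depth.
- workorder.job_done(): hands the job in, once; it reports no verdict.
Trained networks look in a picture, given as the dict that the camera call returned (one of the last four; its "shot" number tells which), for a name from the list of things; names that differ only in an ending like _2 or _b are one class to them, and where a whole thing is asked for, a point or a joint stands for the part that bears it (a point fixed in the world has none). Each returns a list of dicts, best first, with "conf" (0 to 1); they miss things now and then, are a little off and sometimes report something else, mostly with a low value. They report only what shows in the picture. A call takes as long as a camera call.
- nets.silhouettes(name, picture): "region" (384x512 bool, what is visible of it) and "extent" ([left, top, right, bottom] in pixels, round what is visible of it).
- nets.tip_of(name, picture): "uv" ([column, row] in pixels: a listed point, or the origin of a listed thing).
The state is a dict: "clock": time; "joints": joint angles; "joint_vel": joint speeds; "joint_efforts": joint torques, N m; "position": TCP position; "ee_rot": TCP orientation; "contact_force": force on the tool from outside, world axes, zero at the start; "wrist_torque": the same for the moment, N m; "gripper_width": finger opening in mm.
Only numpy, scipy, OpenCV 4.12 (cv2) and the standard library are available. Lean on these libraries where they do the work, as an engineer would, in place of code of your own. Each camera call takes 0.05 s, during which the arm holds its last target.

## Task

Shut the lid of the steel spice chest right down, so that the red eye tab on its front edge lies on the brass padlock. Then swing the padlock's raised shackle round until its free end stands over the eye, and push the shackle straight down through the eye until the pawl inside clicks and it stays down by itself, without forcing the lock. Leave the tin, the pepper mill and the squeeze bottle where they stand.

Things in the scene. Friction and masses are not known exactly. Their poses are not given: they have to be found in the camera images.
- chest: Metal chest, 240 (own x) by 280 (y) by 97 mm high, walls 6 mm, fixed. Origin: centre of its underside, on the table. Own x points level from its front (padlock side) to its hinge side, y along the front, z up. Padlock on the front: a brass block 28 (x) by 66 (y) mm, 50 to 95 mm above the table, its middle at x -144, y 0 mm. Two loose 70 mm jars inside do not matter.
- padlock: The brass padlock body (28 x 66 x 45 mm) fixed to the chest front, and with it the steel shackle it carries. Origin: centre of its underside, 50 mm above the table at chest x -144, y 0; own axes as the chest's. Do not press on it or its shackle with over 60 N.
- lid (a joint): Lid angle, rad: 0 = shut (hard stop), grows as it opens; starts at 0.6 to 1.15. Stiff hinge: stays where left, 2 to 5 N at lid_push shuts it. A plate 240 x 280 x 8 mm; a red tab 28 mm wide, 4 mm thick sticks out 42 mm from its front edge, flush with its underside, with a 15 mm square eye which, lid shut, lies over the toe hole (tab top 101.5, lid top 105.5 mm above the table).
- lid_hinge (a point): Middle of the lid's hinge line, which runs along the chest's y; at chest x = +120, y = 0, z = 97.5 mm, level with the lid's underside.
- lid_push (a point): A point on the lid's outer (top) face, on its centre line, 205 mm from the hinge line and 35 mm from the front edge: a good spot to push the lid shut. Its own z points out of the lid's outer face.
- swing (a joint): Shackle's angle about its upright heel leg, rad: 0 = free end (toe) over eye and hole, at a hard stop; grows as the toe swings out away from the chest (counter-clockwise from above, to 2.1); starts at 1.1 to 1.9. Light friction (1 N at the toe), stays where left. With the shackle up the toe passes 7.5 mm over the tab of the shut lid, but not over a raised tab: lid first.
- shackle (a joint): How far the shackle is pushed down, m: 0 = up (start), 0.022 = hard bottom. A spring pushes it up (4 N at the top, 9.5 N at the bottom, under 15 N while passing the pawl). At about 0.0195 the hidden pawl clicks in and it then stays down by itself near 0.019; let go sooner, it springs up again. Goes down only with swing near 0 and the lid shut.
- shackle_top (a point): Middle of the top of the shackle's cross bar: press here. The shackle is a squarish steel U of 9 mm round bar, legs 36 mm apart (centres), flat part of the top 12 mm long. Top of the bar 146.5 mm above the table when up, 124.5 mm at the bottom. Own y points from heel leg to toe.
- toe_tip (a point): Lower end of the shackle's free (toe) leg, 109 mm above the table when up; the toe leg rises 33 mm from there to the middle of the cross bar.
- toe_hole (a point): Mouth of the toe hole in the padlock's top face (15 mm square), at chest x = -144, y = +18, z = 95 mm. The heel leg's upright turning axis is at chest x = -144, y = -18 mm.
- tin: Green spice tin with a pale top, 52 mm across, 50 mm high, standing on the table beside the padlock. Leave it. Origin: centre of its underside.
- mill: Dark wooden pepper mill, 60 mm across, 200 mm high. Leave it. Origin: centre of its underside.
- squeeze: White squeeze bottle, 62 mm across, 195 mm high. Leave it. Origin: centre of its underside.

How it is judged (in metres and radians):
On the way, in this order (a step that is already met when the one before it is completed fails the run):
1. the lid is shut, the shackle still up (value of joint lid below 0.03 rad and value of joint shackle below 0.005 m), for 0.1 s.
2. the shackle's free end is over the eye (value of joint swing below 0.15 rad and value of joint lid below 0.03 rad), for 0.1 s.
At the end, for the whole second after the job is handed in: The lid is shut (within 0.03 rad), the shackle's toe is through the eye (swing within 0.15 rad of 0) and the shackle stays down by itself, latched by the pawl (pushed in more than 17.5 mm, at rest) (all of step 2 and value of joint shackle above 0.0175 m and velocity of joint shackle between -0.005 and 0.005 m/s); the robot touches nothing.
It fails at once if the spice tin is shoved away or knocked over (distance of tin from where it was at the start of the episode above 0.03 m or angle between tin's own z axis and vertical above 0.5 rad).
It fails at once if the pepper mill is shoved away or knocked over (distance of mill from where it was at the start of the episode above 0.03 m or angle between mill's own z axis and vertical above 0.5 rad).
It fails at once if the squeeze bottle is shoved away or knocked over (distance of squeeze from where it was at the start of the episode above 0.03 m or angle between squeeze's own z axis and vertical above 0.5 rad).
It fails at once if the lock is forced (contact force between the fingers and padlock above 60 N).
It also fails if it takes over 48 s, if anything falls off the work surface, if the arm or the gripper's body presses on something with over 40 N, if the wrist force passes 120 N, or if a joint passes its speed limit or range.

## Working session

There is one attempt and no reset: what is moved stays moved. The work goes in short steps, Python scripts to look and compute and a tool call to move; the robot and the scene stay as the last step left them, time stands still between calls to the robot, and variables do not carry over. Pictures are saved under pics/ and viewed, and the job is handed in when it is done.

Besides the shell and the picture viewer there is one more tool, called as name([rows], argument=value, ...), one row to a line, values as JSON. move_arm: Moves the arm, as the interface text tells. Its arguments: {"type":"object","properties":{"steps":{"type":"array","items":{"type":"array","items":{"type":"number"}}}},"required":["steps"]}

```bash
mkdir -p pics; cat > h.py <<'E'
import numpy as np, cv2
from bench import readout, optics, workorder, nets
def shot(name,fn=None):
    p=optics.get_image(name)
    if fn: cv2.imwrite('pics/'+fn,p['frame'])
    return p
def cam(p):
    R=cv2.Rodrigues(np.array(p['rvec'],float))[0]; t=np.array(p['tvec'],float).ravel()
    K=np.array([[p['fx'],0,p['cx']],[0,p['fy'],p['cy']],[0,0,1]],float)
    return K,R,t
def ray(p,uv):
    K,R,t=cam(p); d=R.T@np.linalg.inv(K)@np.array([uv[0],uv[1],1.]); return -R.T@t,d
def onz(p,uv,z):
    o,d=ray(p,uv); return o+d*(z-o[2])/d[2]
def proj(p,X):
    K,R,t=cam(p); x=K@(R@np.asarray(X,float)+t); return x[:2]/x[2]
E
python3 - <<'E'
from h import *
s=readout.read_state(); print({k:np.round(v,3) for k,v in s.items()})
ps={n:shot(n,n+'0.png') for n in('scene','top')}
for n,p in ps.items():
    for q in('chest','padlock','lid_hinge','lid_push','shackle_top','toe_tip','toe_hole','tin','mill','squeeze'):
        r=nets.tip_of(q,p); print(n,q,[(np.round(a['uv'],1).tolist(),round(a['conf'],2)) for a in r[:2]])
a=np.vstack([ps['scene']['frame'],])
E
```

```text
{'clock': np.float64(0.0), 'joints': array([ 1.386,  0.386,  0.007, -0.   , -1.194, -0.259]), 'joint_vel': array([-0.   ,  0.002, -0.002,  0.001, -0.002, -0.001]), 'joint_efforts': array([-1.0000e-03, -3.9229e+01,  1.8840e+01,  4.1860e+00, -5.0000e-03,
       -0.0000e+00]), 'position': array([268.108, 563.936, 230.228]), 'ee_rot': array([ 0.975, -0.22 , -0.   ,  0.001]), 'contact_force': array([0.194, 0.621, 0.143]), 'wrist_torque': array([-0.01 ,  0.033,  0.029]), 'gripper_width': np.float64(85.551)}
scene chest [([237.2, 217.4], 0.86)]
scene padlock [([257.9, 235.8], 0.75)]
scene lid_hinge [([219.9, 175.5], 0.77), ([259.5, 236.8], 0.73)]
scene lid_push [([230.7, 152.5], 0.72)]
scene shackle_top [([264.2, 216.9], 0.44)]
scene toe_tip [([266.4, 230.7], 0.61)]
scene toe_hole [([252.1, 228.9], 0.84), ([291.7, 139.6], 0.31)]
scene tin [([256.0, 270.2], 0.53)]
scene mill [([290.9, 139.7], 0.62)]
scene squeeze [([154.5, 278.3], 0.79)]
top chest []
top padlock [([296.1, 170.9], 0.61)]
top lid_hinge [([270.2, 236.4], 0.65)]
top lid_push [([281.3, 203.5], 0.89)]
top shackle_top [([295.4, 159.6], 0.61)]
top toe_tip [([294.2, 159.2], 0.61), ([312.3, 161.8], 0.21)]
top toe_hole [([296.8, 170.3], 0.57)]
top tin [([309.0, 160.0], 0.55)]
top mill []
top squeeze [([368.0, 215.3], 0.72)]
```

View pics/scene0.png

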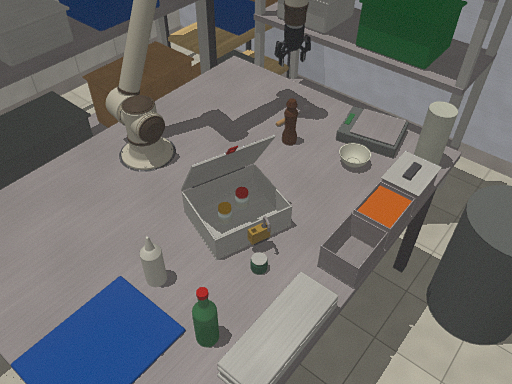

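View pics/top0.png

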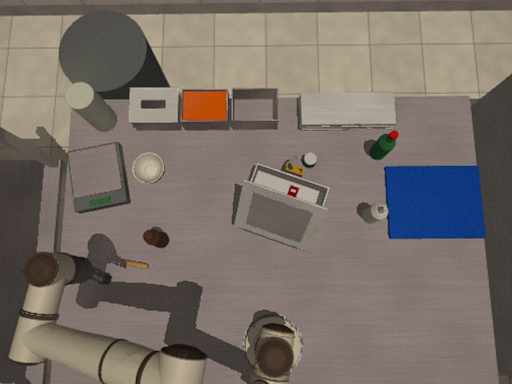

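```bash
python3 - <<'E'
from h import *
ps={n:shot(n) for n in('scene','top')}
for n in ps:
    o,d=ray(ps[n],(256,192)); print(n,o.round(),(d/np.linalg.norm(d)).round(3),ps[n]['fx'])
s,t=ps['scene'],ps['top']
print('squeeze',onz(s,(154.5,278.3),0),onz(t,(368,215.3),0))
print('mill',onz(s,(290.9,139.7),0))
print('tin',onz(s,(256,270.2),0),onz(t,(309,160),0))
print('hinge',onz(s,(219.9,175.5),97.5),onz(t,(270.2,236.4),97.5))
print('padlock',onz(s,(257.9,235.8),50),onz(t,(296.1,170.9),50))
print('chest',onz(s,(237.2,217.4),0))
print('hole',onz(s,(252.1,228.9),95),onz(t,(296.8,170.3),95))
print('toe',onz(s,(266.4,230.7),109),onz(t,(294.2,159.2),109))
print('st',onz(s,(264.2,216.9),146.5),onz(t,(295.4,159.6),146.5))
for n in ps:
  f=ps[n]['frame']
  c=f[120:320,130:330] if n=='scene' else f[130:280,190:390]
  cv2.imwrite(f'pics/{n}0z.png',cv2.resize(c,None,fx=3.9 if n=='top' else 3,fy=3.9 if n=='top' else 3,interpolation=cv2.INTER_CUBIC))
E
```

```text
scene [1212. -830. 1190.] [-0.442  0.553 -0.706] 469.1539947612965
top [ 256.   38. 1592.] [ 0.187  0.012 -0.982] 420.6846885005524
squeeze [ 464.15250879 -378.9647388     0.        ] [ 466.21684346 -368.07014019    0.        ]
mill [384.8584216  426.41313355   0.        ]
tin [ 681.23158727 -160.54306266    0.        ] [ 685.2054776  -149.99203143    0.        ]
hinge [382.00366925   9.33695322  97.5       ] [380.39889337   6.75543261  97.5       ]
padlock [625.35156232 -83.47125336  50.        ] [629.81421691 -94.43087121  50.        ]
chest [494.43554803 -32.89359718   0.        ]
hole [ 617.63802141 -103.07081481   95.        ] [621.14357115 -93.16578138  95.        ]
toe [662.86711048 -90.31202089 109.        ] [659.29502672 -83.42662846 109.        ]
st [643.42717636 -77.87271119 146.5       ] [647.6033551  -84.56955171 146.5       ]
```

View pics/scene0z.png

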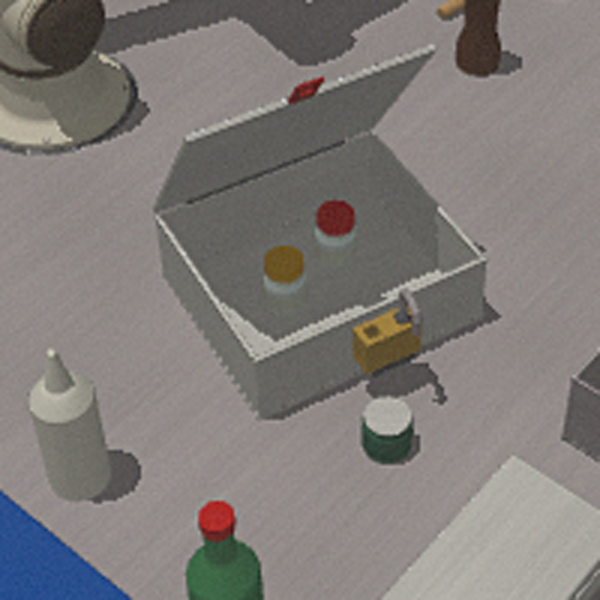

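View pics/top0z.png

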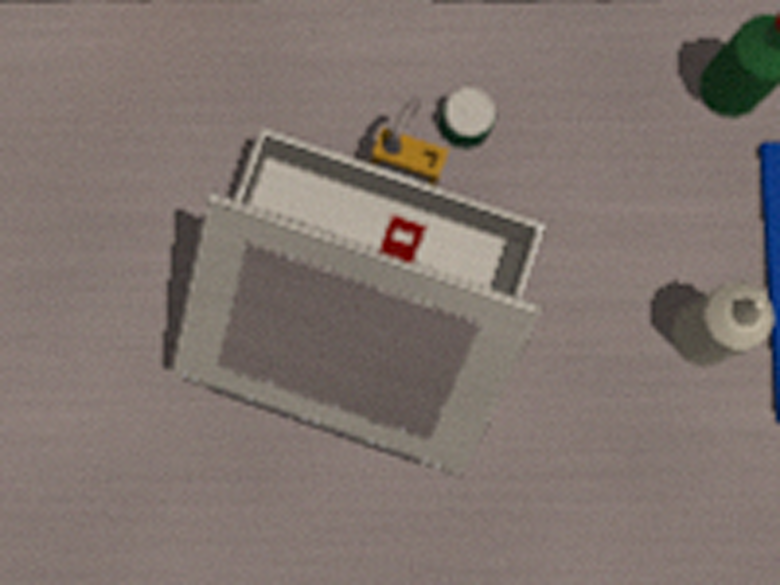

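```bash
cat >> h.py <<'E'
def W(c,X):
    x,y,a=c; X=np.asarray(X,float); return np.array([x+np.cos(a)*X[0]-np.sin(a)*X[1],y+np.sin(a)*X[0]+np.cos(a)*X[1],X[2]])
def lidp(th,d,n,y): # d from hinge, n above underside
    return [120-d*np.cos(th)+n*np.sin(th)*1.0, y, 97.5+d*np.sin(th)+n*np.cos(th)]
E
cat > fit.py <<'E'
from h import *
from scipy.optimize import least_squares
s,t=shot('scene'),shot('top')
obs=[(s,(216,239.3),lambda v:(-120,140,97)),(s,(292,207),lambda v:(-120,-140,97)),(s,(218.3,259),lambda v:(-120,140,0)),
(t,(257.4,163.3),lambda v:(-120,-140,97)),(t,(329.5,188),lambda v:(-120,140,97)),
(t,(300.3,170.3),lambda v:(-144,18,95)),(s,(254.5,230),lambda v:(-144,18,95)),
(t,(243.8,180.5),lambda v:lidp(v[3],240,8,-140)),(t,(328.7,209.5),lambda v:lidp(v[3],240,8,140)),
(t,(235.6,226.4),lambda v:lidp(v[3],0,8,-140)),(t,(308,251),lambda v:lidp(v[3],0,8,140)),
(s,(193,164.5),lambda v:lidp(v[3],240,4,140)),(s,(274.5,136),lambda v:lidp(v[3],240,4,-140)),
(t,(281.3,203.5),lambda v:lidp(v[3],205,8,0)),
(s,(219.9,175.5),lambda v:(120,0,97.5)),(t,(270.2,236.4),lambda v:(120,0,97.5))]
def f(v): return np.concatenate([proj(p,W(v[:3],g(v)))-np.array(u) for p,u,g in obs])
r=least_squares(f,[494,-37,2.78,.8],x_scale=[10,10,.1,.1],loss='soft_l1')
c=r.x; print(c.round(3)); print(f(c).reshape(-1,2).round(1).tolist())
for n,X in dict(hole=(-144,18,95),heel=(-144,-18,146),push=lidp(c[3],205,8,0),edge=lidp(c[3],240,8,0),tab=lidp(c[3],282,4,0),hinge=(120,0,97.5)).items(): print(n,W(c[:3],X).round(1))
h=W(c[:3],(-144,-18,0))
for a in np.arange(1,2.1,.1):
    X=W(c[:3],(-144-36*np.sin(a),-18+36*np.cos(a),146.5-4.5)); print(round(a,1),X.round(0),proj(s,X).round(1),proj(t,X).round(1))
E
python3 fit.py
python3 - <<'E'
from h import *
p=shot('scene');f=p['frame'][205:260,235:290];cv2.imwrite('pics/sz1.png',cv2.resize(f,None,fx=10,fy=10,interpolation=cv2.INTER_CUBIC))
p=shot('top');f=p['frame'][145:190,280:325];cv2.imwrite('pics/tz1.png',cv2.resize(f,None,fx=12,fy=12,interpolation=cv2.INTER_CUBIC))
E
```

```text
[493.166 -36.372   2.797   1.02 ]
[[-1.6, 0.3], [0.0, -1.9], [-2.3, 0.4], [-1.1, -1.4], [-0.3, -1.3], [-1.1, -0.4], [-0.9, -0.5], [-1.3, -0.3], [-0.8, 0.0], [-2.5, -1.3], [-0.0, 0.4], [-1.5, 0.6], [0.2, -1.6], [1.2, -1.7], [-1.4, 0.6], [0.7, 0.0]]
hole [ 622.6 -102.    95. ]
heel [634.8 -68.1 146. ]
push [474.8 -29.8 276.4]
edge [492.  -36.  306.2]
tab [515.9 -44.6 339.9]
hinge [380.2   4.2  97.5]
1.0 [657. -97. 142.] [263.7 223.7] [298.6 157.4]
1.1 [659. -94. 142.] [264.9 223.7] [298.  156.7]
1.2 [662. -92. 142.] [266.1 223.6] [297.2 156. ]
1.3 [664. -89. 142.] [267.3 223.4] [296.4 155.4]
1.4 [666. -86. 142.] [268.5 223.1] [295.6 154.9]
1.5 [668. -83. 142.] [269.6 222.7] [294.6 154.5]
1.6 [669. -79. 142.] [270.6 222.3] [293.7 154.1]
1.7 [670. -76. 142.] [271.6 221.8] [292.7 153.9]
1.8 [671. -72. 142.] [272.5 221.2] [291.7 153.7]
1.9 [671. -69. 142.] [273.3 220.5] [290.7 153.7]
2.0 [671. -65. 142.] [274.  219.8] [289.7 153.7]
```

View pics/sz1.png

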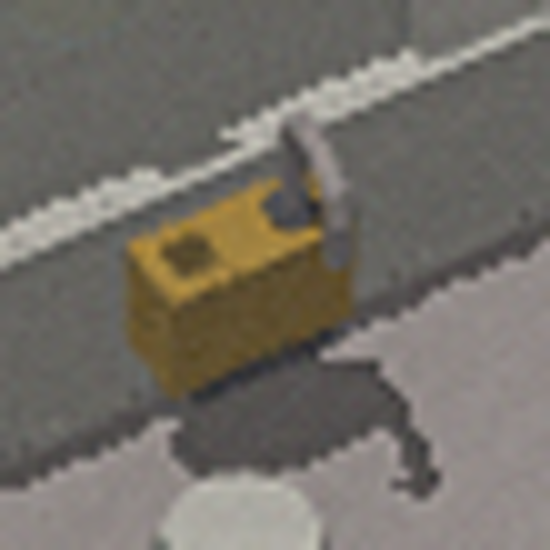

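View pics/tz1.png

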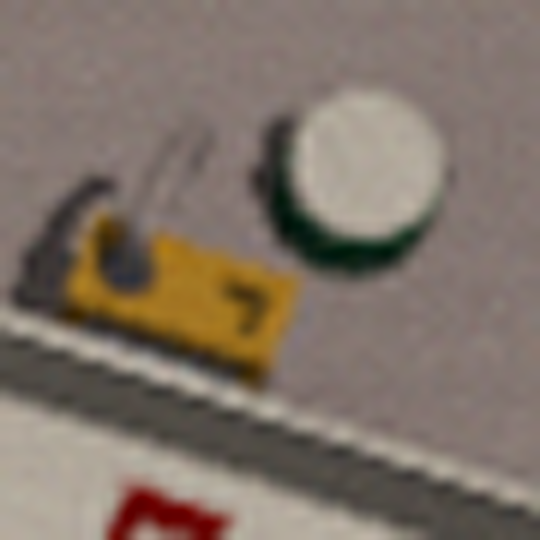

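move_arm([
  [-1, 5, -15, 35, 0, 0, 0.02],
  [-1, 15, -45, 60, 0, 0, 0.04],
  [-1, 25, -80, 80, 0, 0, 0.06],
  [-1, 35, -118, 95, 0, 0, 0.08],
  [-1, 45, -155, 105, 0, 0, 0.1],
])

```text
clock: 1.82
position: [313.8, 408.4, 338.3]
ee_rot: [0.985, -0.17, 0.001, -0.001]
contact_force: [1.2, 0.1, 0.4]
gripper_width: 25.2
```

move_arm([
  [-1, 11, -39, 2, 0, 0, 0],
  [-1, 22, -78, 4, 0, 0, 0],
  [-1, 33, -117, 6, 0, 0, 0],
  [-1, 44, -156, 8, 0, 0, 0],
  [-1, 55, -195, 10, 0, 0, 0],
])

```text
clock: 2.23
position: [368.2, 212.4, 346.8]
ee_rot: [0.985, -0.171, 0.0, -0.0]
contact_force: [1.6, -0.3, 0.2]
gripper_width: -0.1
```

move_arm([
  [-1, 11, -39, 0, 0, 0, 0],
  [-1, 22, -78, 0, 0, 0, 0],
  [-1, 33, -117, 0, 0, 0, 0],
  [-1, 44, -156, 0, 0, 0, 0],
  [-1, 55, -195, 0, 0, 0, 0],
])

```text
clock: 2.65
position: [423.2, 17.4, 346.9]
ee_rot: [0.985, -0.171, 0.001, -0.0]
contact_force: [1.3, 0.3, -0.7]
gripper_width: -0.1
```

```bash
python3 - <<'E'
from h import *
s=readout.read_state(); print({k:np.round(v,3) for k,v in s.items() if k in('clock','joints','position','ee_rot','contact_force','gripper_width')})
c=(493.2,-36.4,2.797)
for th in (1.15,1.02,.9,.8,.7,.6,.5,.4,.3,.2,.1,0): 
    X=np.array(lidp(th,205,8,0)); X[0]+=11; print(th,W(c,X).round(0))
shot('scene','s2.png');shot('wrist','w2.png')
E
```

```text
{'clock': np.float64(2.65), 'joints': array([ 0.428, -0.039, -0.231,  0.   , -1.377,  0.799]), 'position': array([423.192,  17.431, 346.888]), 'ee_rot': array([ 0.985, -0.171,  0.001, -0.   ]), 'contact_force': array([ 1.258,  0.328, -0.736]), 'gripper_width': np.float64(-0.108)}
1.15 [442. -18. 288.]
1.02 [464. -26. 276.]
0.9 [484. -33. 263.]
0.8 [499. -38. 250.]
0.7 [513. -43. 236.]
0.6 [525. -48. 220.]
0.5 [536. -52. 203.]
0.4 [545. -55. 185.]
0.3 [552. -58. 166.]
0.2 [558. -59. 146.]
0.1 [561. -61. 126.]
0 [563. -61. 106.]
```

move_arm([
  [-1, 5, -20, -15, 0, 0, 0],
  [-1, 10, -35, -40, 0, 0, 0],
  [-1, 20, -38, -55, 0, 0, 0],
  [-1, 30, -41, -64, 0, 0, 0],
  [-1, 42, -44, -71, 0, 0, 0],
])

```text
clock: 3.17
position: [465.5, -24.5, 274.6]
ee_rot: [0.985, -0.171, -0.0, 0.0]
contact_force: [-0.1, 0.5, -0.5]
gripper_width: 0.3
```

```bash
python3 - <<'E'
from h import *
p=shot('scene');f=p['frame'][100:300,130:330];cv2.imwrite('pics/s3.png',cv2.resize(f,None,fx=3,fy=3))
print(readout.read_state()['position'])
E
```

```text
[467.17636495 -24.42607312 273.34932832]
```

View pics/s3.png

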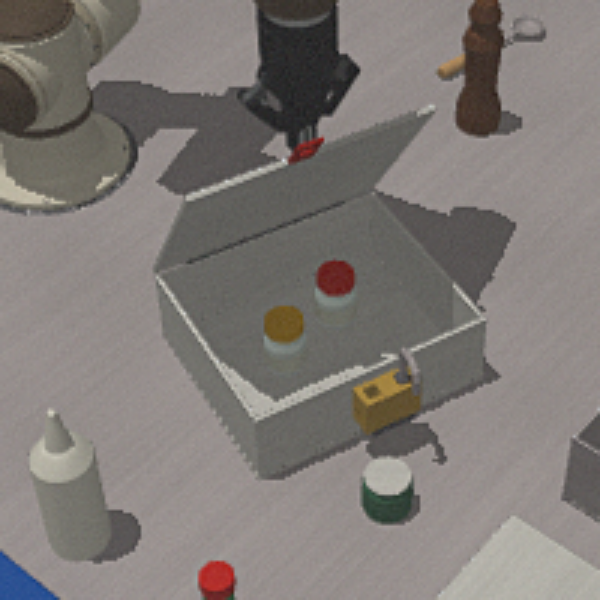

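move_arm([
  [-1, 10, -4, -7, 0, 0, 0],
  [-1, 20, -8, -14, 0, 0, 0],
  [-1, 30, -11, -21, 0, 0, 0],
  [-1, 38, -14, -28, 0, 0, 0],
  [-1, 46, -17, -36, 0, 0, 0],
])

```text
clock: 3.63
position: [512.1, -41.7, 238.6]
ee_rot: [0.985, -0.171, -0.0, 0.0]
contact_force: [-2.2, 1.7, 1.3]
gripper_width: 0.0
```

move_arm([
  [-1, 7, -3, -8, 0, 0, 0],
  [-1, 14, -5, -17, 0, 0, 0],
  [-1, 19, -7, -25, 0, 0, 0],
  [-1, 24, -9, -34, 0, 0, 0],
  [-1, 28, -10, -42, 0, 0, 0],
])

```text
clock: 4.05
position: [540.7, -52.1, 196.9]
ee_rot: [0.985, -0.171, 0.001, 0.0]
contact_force: [0.2, -0.3, 3.1]
gripper_width: -0.1
```

```bash
python3 - <<'E'
from h import *
p=shot('scene');f=p['frame'][100:300,130:330];cv2.imwrite('pics/s4.png',cv2.resize(f,None,fx=3,fy=3))
s=readout.read_state();print(s['position'],s['contact_force'])
E
```

```text
[539.9939764  -51.94228851 194.99706264] [ 1.09638229 -0.42874025 -0.1334412 ]
```

View pics/s4.png

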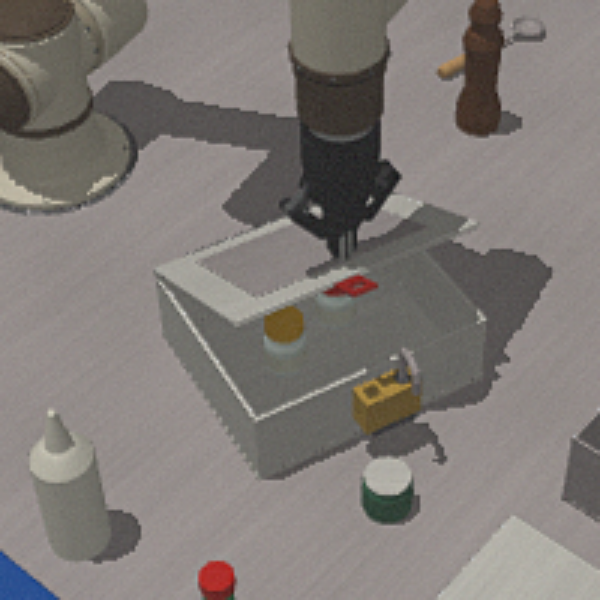

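move_arm([
  [-1, 5, -2, -12, 0, 0, 0],
  [-1, 10, -4, -24, 0, 0, 0],
  [-1, 14, -6, -36, 0, 0, 0],
  [-1, 17, -7, -47, 0, 0, 0],
  [-1, 19, -8, -58, 0, 0, 0],
])

```text
clock: 4.52
position: [559.2, -59.6, 138.1]
ee_rot: [0.985, -0.171, 0.0, -0.0]
contact_force: [0.9, 0.5, 2.5]
gripper_width: 0.4
```

move_arm([
  [-1, 1, 0, -8, 0, 0, 0],
  [-1, 2, -1, -15, 0, 0, 0],
  [-1, 2, -1, -21, 0, 0, 0],
  [-1, 3, -1, -26, 0, 0, 0],
  [-1, 3, -1, -28, 0, 0, 0],
])

```text
clock: 4.93
position: [560.8, -60.7, 110.4]
ee_rot: [0.985, -0.171, -0.001, 0.0]
contact_force: [-0.5, -0.6, 2.7]
gripper_width: -0.0
```

move_arm([
  [-1, 0, 0, -2, 0, 0, 0],
  [-1, 0, 0, -4, 0, 0, 0],
  [-1, 0, 0, -5, 0, 0, 0],
  [-1, 0, 0, -6, 0, 0, 0],
  [-1, 0, 0, -6, 0, 0, 0],
])

```text
clock: 5.35
position: [561.2, -60.5, 105.6]
ee_rot: [0.985, -0.171, 0.0, -0.0]
contact_force: [-0.1, -0.8, 2.5]
gripper_width: 0.4
```

move_arm([
  [-1, 0, 0, -1, 0, 0, 0],
  [-1, 0, 0, -2, 0, 0, 0],
  [-1, 0, 0, -2, 0, 0, 0],
])

```text
clock: 5.6
position: [561.3, -60.6, 105.5]
ee_rot: [0.985, -0.171, 0.0, 0.0]
contact_force: [-4.9, 0.1, 12.4]
gripper_width: -0.2
```

move_arm([
  [-1, 0, 0, 35, 0, 0, 0],
  [-1, 0, 0, 75, 0, 0, 0],
  [-1, 0, 0, 100, 0, 0, 0],
])

```text
clock: 5.85
position: [562.6, -60.5, 206.7]
ee_rot: [0.985, -0.171, 0.002, -0.0]
contact_force: [1.2, 1.4, -0.5]
gripper_width: 0.0
```

```bash
python3 - <<'E'
from h import *
p=shot('scene');f=p['frame'][100:300,130:330];cv2.imwrite('pics/s5.png',cv2.resize(f,None,fx=3,fy=3))
w=shot('wrist','w5.png'); 
print(readout.read_state()['position'], ray(w,(256,192)))
c=(493.2,-36.4,2.797)
print('hole',proj(w,W(c,(-144,18,101.5))),'heel',proj(w,W(c,(-144,-18,146.5))),'tin',nets.tip_of('tin',w))
for q in ('toe_tip','shackle_top','toe_hole','padlock'): print(q,nets.tip_of(q,w)[:2],nets.tip_of(q,p)[:2])
E
```

```text
[564.45876557 -60.20659339 208.81439868] (array([631.4347119 , -84.98139647, 355.3654647 ]), array([-0.25981766,  0.09313808, -0.9611803 ]))
hole [280.13535306 106.54567401] heel [230.02047312 107.1904362 ] tin []
toe_tip [{'uv': [244.2, 56.5], 'conf': 0.87}] [{'uv': [268.1, 228.6], 'conf': 0.39}]
shackle_top [{'uv': [296.8, 34.0], 'conf': 0.72}, {'uv': [239.9, 72.7], 'conf': 0.61}] [{'uv': [266.9, 215.4], 'conf': 0.58}]
toe_hole [{'uv': [283.4, 102.5], 'conf': 0.85}] [{'uv': [257.9, 227.9], 'conf': 0.93}]
padlock [{'uv': [257.6, 104.6], 'conf': 0.96}] [{'uv': [259.9, 238.2], 'conf': 0.86}]
```

View pics/s5.png

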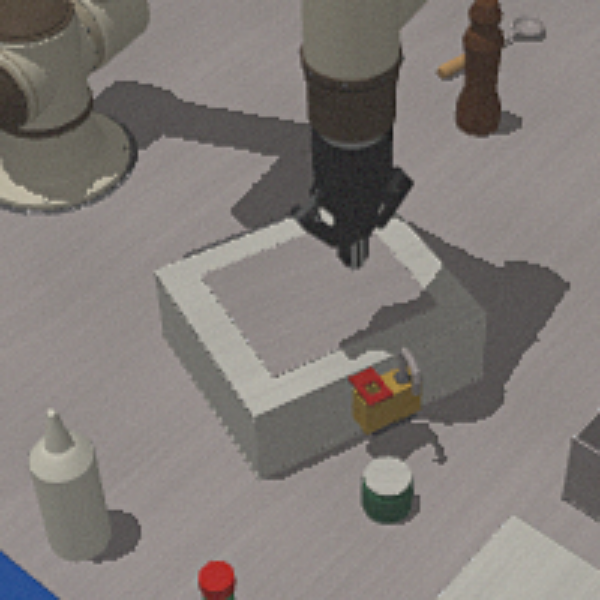

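View pics/w5.png

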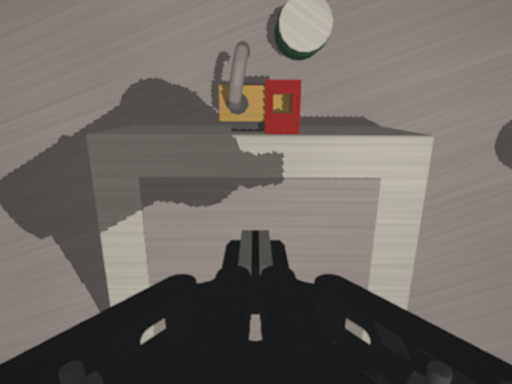

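```bash
python3 - <<'E'
from h import *
w=shot('wrist')
e=onz(w,(283,102.5),101.5); print('eye',e)
print('toe top',onz(w,(242.5,46),146.5),'toe tip net',onz(w,(244.2,56.5),109),'toe bend', onz(w,(243,44),142))
print('heel top',onz(w,(236,106),95.5), 'stop', onz(w,(239.9,72.7),146.5))
tin=onz(w,(306,25),50);print('tin',tin)
c=np.array([493.2,-36.4,2.797]); d=e-W(c,(-144,18,101.5)); print('d',d)
c[:2]+=d[:2]; print(c)
for a in (1.2,1.3,1.4,1.5,1.6):
    print(a,proj(w,W(c,(-144-36*np.sin(a),-18+36*np.cos(a),142))),proj(w,W(c,(-144-36*np.sin(a),-18+36*np.cos(a),109))),W(c,(-144-36*np.sin(a),-18+36*np.cos(a),142)))
f=w['frame'][0:150,180:360];cv2.imwrite('pics/w5z.png',cv2.resize(f,None,fx=4,fy=4,interpolation=cv2.INTER_CUBIC))
E
```

```text
eye [ 619.09983809 -104.4334785   101.5       ]
toe top [659.33823394 -88.51863339 146.5       ] toe tip net [658.25002258 -87.91796344 109.        ] toe bend [660.94571982 -89.26020479 142.        ]
heel top [628.71397275 -69.72378473  95.5       ] stop [646.10141282 -81.92392194 146.5       ]
tin [ 670.97799847 -147.15107461   50.        ]
d [-3.55421425 -2.44652603  0.        ]
[489.64578575 -38.84652603   2.797     ]
1.2 [252.12271555  45.28606028] [252.45238851  52.97823657] [658.43529091 -94.16260455 142.        ]
1.3 [246.41212227  43.2179151 ] [247.57459759  51.22315439] [660.65687963 -91.33174829 142.        ]
1.4 [240.52820092  41.77757792] [242.55038302  50.00144978] [662.58475561 -88.29324573 142.        ]
1.5 [234.53868391  40.98411773] [237.43647107  49.32872075] [664.19965614 -85.07745658 142.        ]
1.6 [228.51308041  40.84812016] [232.29100547  49.21361415] [665.48544568 -81.71651194 142.        ]
```

View pics/w5z.png

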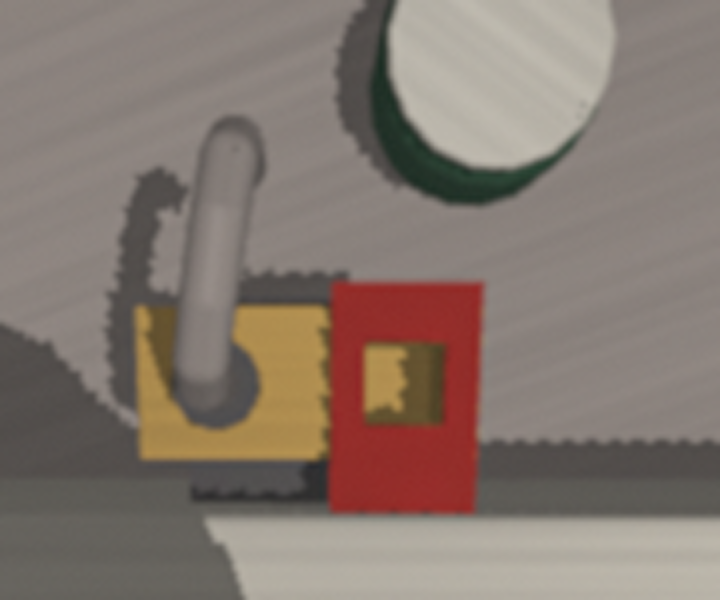

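```bash
python3 - <<'E'
from h import *
w=shot('wrist')
for q in ('toe_tip','shackle_top','toe_hole','padlock'): print(q,nets.tip_of(q,w)[:2])
e=onz(w,(281,96),101.5); print('eye',e)
c=np.array([493.2,-36.4,2.797]); d=e-W(c,(-144,18,101.5)); print('d',d)
c[:2]+=d[:2]; print(c)
for n,X in {'pl corners':(-158,-33,95),'pl c2':(-130,-33,95),'tabfl':(-162,4,101.5),'tabfr':(-162,32,101.5),'heeltop':(-144,-18,142)}.items(): print(n,((proj(w,W(c,X))-[180,0])*4).round())
for a in (1.2,1.3,1.4,1.5,1.6):
    print(a,((proj(w,W(c,(-144-36*np.sin(a),-18+36*np.cos(a),142)))-[180,0])*4).round(),W(c,(-144-36*np.sin(a),-18+36*np.cos(a),142)))
print('tin',onz(w,(180+500/4,48/4),50))
E
```

```text
toe_tip [{'uv': [240.9, 42.2], 'conf': 0.95}]
shackle_top [{'uv': [234.5, 61.9], 'conf': 0.81}]
toe_hole [{'uv': [283.4, 93.6], 'conf': 0.7}, {'uv': [254.9, 97.3], 'conf': 0.42}]
padlock [{'uv': [255.7, 96.1], 'conf': 0.55}]
eye [ 624.23619935 -104.50570336  101.5       ]
d [ 1.58214702 -2.51875089  0.        ]
[494.78214702 -38.91875089   2.797     ]
pl corners [134. 307.]
pl c2 [140. 459.]
tabfl [330. 282.]
tabfr [482. 282.]
heeltop [196. 382.]
1.2 [278. 147.] [663.57165217 -94.23482941 142.        ]
1.3 [255. 138.] [665.79324089 -91.40397315 142.        ]
1.4 [231. 133.] [667.72111687 -88.36547059 142.        ]
1.5 [207. 129.] [669.33601741 -85.14968144 142.        ]
1.6 [183. 129.] [670.62180695 -81.7887368  142.        ]
tin [ 681.01122997 -149.32321556   50.        ]
```

```bash
python3 - <<'E'
from h import *
print(readout.read_state()['position'])
c=np.array([494.8,-38.9,2.797])
print('pre',W(c,(-184,-34,0)).round(1))
for a in np.arange(1.5,-.11,-.1):
    o=4.5+11*abs(np.cos(a))+6*abs(np.sin(a)); X=(-144-34*np.sin(a)-o*np.cos(a),-18+34*np.cos(a)-o*np.sin(a),0)
    print(round(a,1),np.round(X,0),W(c,X).round(0))
print('top',W(c,(-144,0,0)))
E
```

```text
[561.33941138 -60.53945943 203.22694471]
pre [679.5 -69.1   0. ]
1.5 [-179.  -27.    0.] [672. -74.   0.]
1.4 [-180.  -24.    0.] [672. -77.   0.]
1.3 [-180.  -22.    0.] [672. -79.   0.]
1.2 [-181.  -19.    0.] [671. -82.   0.]
1.1 [-181.  -16.    0.] [671. -85.   0.]
1.0 [-181.  -13.    0.] [669. -88.   0.]
0.9 [-181.   -9.    0.] [668. -91.   0.]
0.8 [-180.   -6.    0.] [666. -94.   0.]
0.7 [-179.   -3.    0.] [664. -97.   0.]
0.6 [-177.    0.    0.] [661. -99.   0.]
0.5 [-175.    4.    0.] [ 659. -102.    0.]
0.4 [-173.    7.    0.] [ 655. -104.    0.]
0.3 [-170.   10.    0.] [ 652. -105.    0.]
0.2 [-167.   12.    0.] [ 648. -107.    0.]
0.1 [-163.   14.    0.] [ 644. -107.    0.]
-0.0 [-159.   16.    0.] [ 640. -108.    0.]
-0.1 [-157.   17.    0.] [ 636. -108.    0.]
top [630.33469183 -87.54511599   0.        ]
```

move_arm([
  [-1, 35, 0, 0, 0, 0, 0],
  [-1, 75, 0, 0, 0, 0, 0],
  [-1, 110, -4, 0, 0, 0, 0],
  [-1, 118, -8, 0, 0, 0, 0],
  [-1, 118, -8, 0, 0, 0, 0],
])

```text
clock: 7.12
position: [680.9, -69.1, 201.4]
ee_rot: [0.985, -0.172, -0.001, 0.0]
contact_force: [0.3, -1.3, 0.8]
gripper_width: 0.5
```

move_arm([
  [-1, 0, 0, -25, 0, 0, 0],
  [-1, 0, 0, -50, 0, 0, 0],
  [-1, 0, 0, -70, 0, 0, 0],
  [-1, 0, 0, -83, 0, 0, 0],
  [-1, 0, 0, -83, 0, 0, 0],
])

```text
clock: 7.53
position: [675.8, -68.5, 116.9]
ee_rot: [0.985, -0.171, -0.004, 0.001]
contact_force: [0.1, -0.1, -0.2]
gripper_width: -0.0
```

```bash
python3 - <<'E'
from h import *
p=shot('scene');f=p['frame'][185:285,220:320];cv2.imwrite('pics/s6.png',cv2.resize(f,None,fx=6,fy=6,interpolation=cv2.INTER_CUBIC))
w=shot('wrist','w6.png'); s=readout.read_state();print(s['position'],s['contact_force'])
E
```

```text
[678.66115999 -68.59544284 120.82403353] [0.70337814 0.46844909 0.32784368]
```

View pics/s6.png

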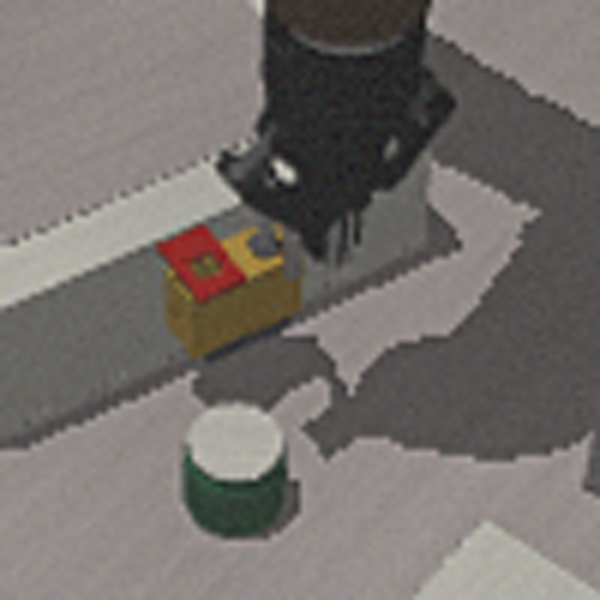

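View pics/w6.png

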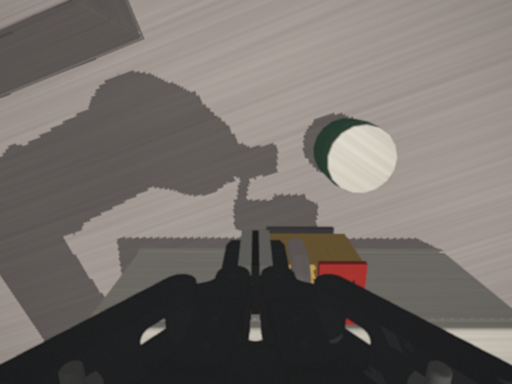

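move_arm([
  [-1, -2, -4, 0, 0, 0, 0],
  [-1, -4, -7, 0, 0, 0, 0],
  [-1, -6, -10, 0, 0, 0, 0],
  [-1, -7, -13, 0, 0, 0, 0],
  [-1, -8, -16, 0, 0, 0, 0],
])

```text
clock: 8.05
position: [671.4, -84.8, 121.2]
ee_rot: [0.985, -0.171, 0.001, -0.0]
contact_force: [0.7, 1.8, 0.9]
gripper_width: -0.3
```

move_arm([
  [-1, -1, -3, 0, 0, 0, 0],
  [-1, -2, -6, 0, 0, 0, 0],
  [-1, -4, -9, 0, 0, 0, 0],
  [-1, -6, -12, 0, 0, 0, 0],
  [-1, -9, -14, 0, 0, 0, 0],
])

```text
clock: 8.47
position: [662.2, -98.9, 120.1]
ee_rot: [0.985, -0.171, 0.0, -0.0]
contact_force: [0.9, 0.6, 0.0]
gripper_width: -0.1
```

```bash
python3 - <<'E'
from h import *
p=shot('scene');f=p['frame'][185:285,220:320];cv2.imwrite('pics/s7.png',cv2.resize(f,None,fx=6,fy=6,interpolation=cv2.INTER_CUBIC))
w=shot('wrist','w7.png'); s=readout.read_state();print(s['position'],s['contact_force'])
E
```

```text
[661.56245419 -99.09109986 120.17459596] [ 0.60284342  0.22660406 -0.76059668]
```

View pics/s7.png

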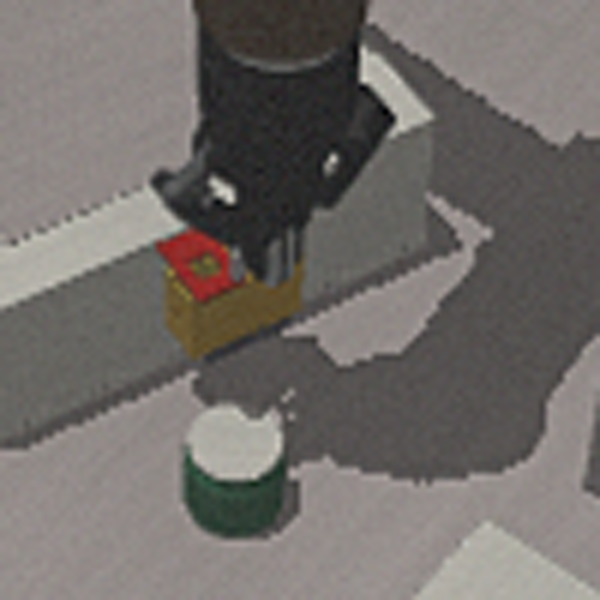

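View pics/w7.png

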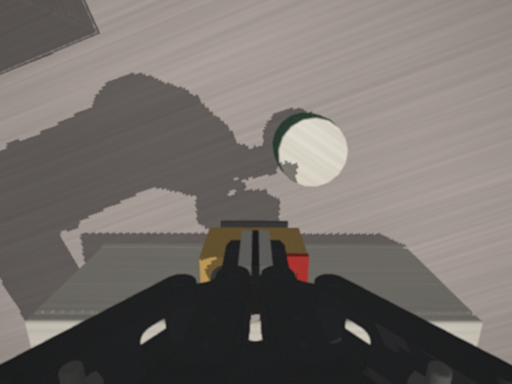

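move_arm([
  [-1, -3, -2, 0, 0, 0, 0],
  [-1, -6, -4, 0, 0, 0, 0],
  [-1, -9, -6, 0, 0, 0, 0],
  [-1, -12, -7, 0, 0, 0, 0],
  [-1, -15, -8, 0, 0, 0, 0],
])

```text
clock: 8.98
position: [647.1, -106.8, 120.4]
ee_rot: [0.985, -0.171, 0.0, 0.0]
contact_force: [1.1, 1.2, 0.5]
gripper_width: -0.3
```

move_arm([
  [-1, -2, -1, 0, 0, 0, 0],
  [-1, -4, -1, 0, 0, 0, 0],
  [-1, -5, -1, 0, 0, 0, 0],
  [-1, -6, -1, 0, 0, 0, 0],
])

```text
clock: 9.32
position: [641.2, -107.6, 120.4]
ee_rot: [0.985, -0.171, 0.0, 0.0]
contact_force: [1.0, -0.7, -0.5]
gripper_width: 0.1
```

Creep up to the stop.

move_arm([
  [-1, -0.5, 0.2, 0, 0, 0, 0],
  [-1, -1, 0.4, 0, 0, 0, 0],
  [-1, -1.5, 0.5, 0, 0, 0, 0],
  [-1, -1.5, 0.5, 0, 0, 0, 0],
])

```text
clock: 9.65
position: [639.7, -107.2, 120.4]
ee_rot: [0.985, -0.171, -0.0, 0.0]
contact_force: [1.5, 0.5, 0.3]
gripper_width: -0.0
```

```bash
python3 - <<'E'
from h import *
p=shot('scene');f=p['frame'][185:285,220:320];cv2.imwrite('pics/s8.png',cv2.resize(f,None,fx=6,fy=6,interpolation=cv2.INTER_CUBIC))
s=readout.read_state();print(s['position'],s['contact_force'])
E
```

```text
[ 639.73758428 -107.15981358  120.37045862] [ 0.95123169 -0.80906695 -0.7038948 ]
```

View pics/s8.png

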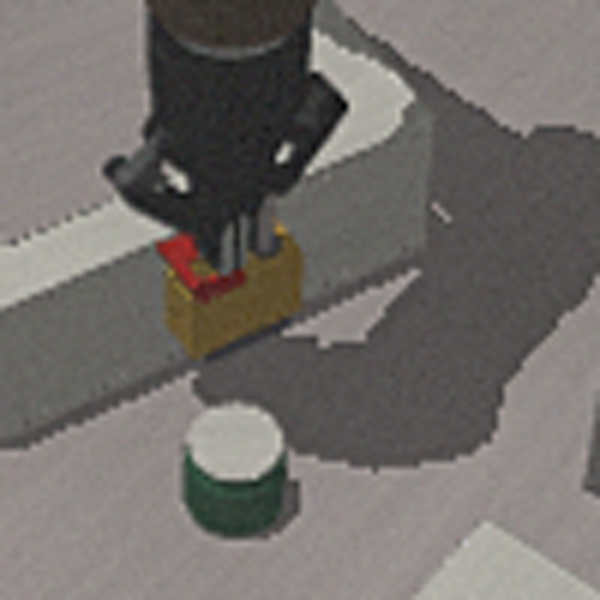

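move_arm([
  [-1, -0.5, 0.2, 0, 0, 0, 0],
  [-1, -1, 0.4, 0, 0, 0, 0],
  [-1, -1.5, 0.5, 0, 0, 0, 0],
  [-1, -2, 0.7, 0, 0, 0, 0],
  [-1, -2, 0.7, 0, 0, 0, 0],
])

```text
clock: 10.12
position: [639.1, -106.7, 120.6]
ee_rot: [0.985, -0.171, 0.002, 0.0]
contact_force: [4.7, -3.8, -1.5]
gripper_width: -0.1
```

move_arm([
  [-1, -0.5, 0.2, 0, 0, 0, 0],
  [-1, -1, 0.4, 0, 0, 0, 0],
  [-1, -1, 0.4, 0, 0, 0, 0],
])

```text
clock: 10.37
position: [638.9, -106.6, 120.7]
ee_rot: [0.985, -0.171, 0.003, 0.0]
contact_force: [6.8, -3.3, -1.5]
gripper_width: 0.0
```

move_arm([
  [-1, 8, -3, 0, 0, 0, 0],
  [-1, 25, -9, 0, 0, 0, 0],
  [-1, 35, -12, 25, 0, 0, 0],
  [-1, 30, -11, 60, 0, 0, 0],
  [-1, 20, -7, 85, 0, 0, 0],
])

```text
clock: 10.78
position: [657.4, -113.4, 205.9]
ee_rot: [0.985, -0.171, -0.001, 0.0]
contact_force: [0.9, 0.2, 0.7]
gripper_width: -0.1
```

move_arm([
  [-1, -40, 15, 0, 0, 0, 0],
  [-1, -75, 27, 0, 0, 0, 0],
  [-1, -75, 27, 0, 0, 0, 0],
  [-1, -75, 27, 0, 0, 0, 0],
  [-1, -75, 27, 0, 0, 0, 0],
])

```text
clock: 11.2
position: [581.8, -85.7, 205.6]
ee_rot: [0.985, -0.171, -0.0, -0.0]
contact_force: [0.5, -1.0, 0.2]
gripper_width: 0.2
```

```bash
python3 - <<'E'
from h import *
w=shot('wrist'); s=readout.read_state();print(s['position'],s['contact_force'])
f=w['frame'][0:190,150:390];cv2.imwrite('pics/w9.png',cv2.resize(f,None,fx=3,fy=3,interpolation=cv2.INTER_CUBIC))
c=np.array([494.8,-38.9,2.797])
for a in (0,.1,.2): print(a,(3*(proj(w,W(c,(-144-36*np.sin(a),-18+36*np.cos(a),142)))-[150,0])).round())
print((3*(proj(w,W(c,(-144,-18,142)))-[150,0])).round())
print(s['position'])
E
```

```text
[582.47165206 -85.85673384 205.46607129] [-0.53449656  0.01375119 -0.1519378 ]
0 [329. 420.]
0.1 [328. 403.]
0.2 [325. 387.]
[166. 420.]
[582.47165206 -85.85673384 205.46607129]
```

View pics/w9.png

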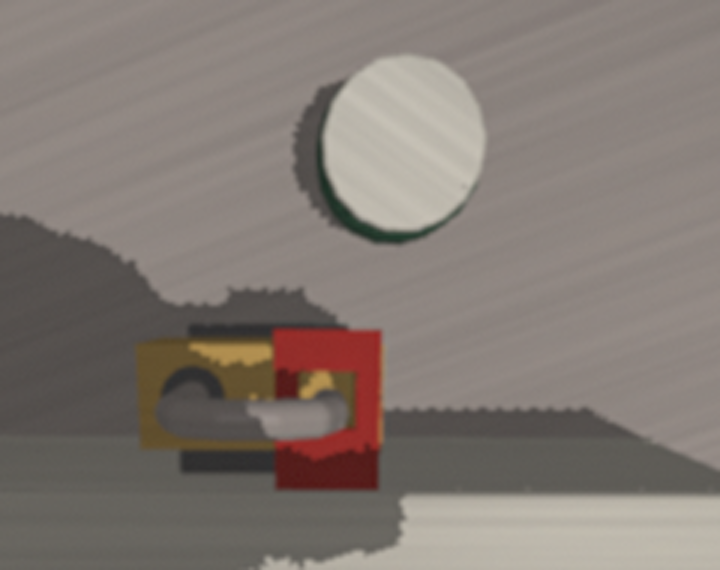

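move_arm([
  [-1, 30, -1, 0, 0, 0, 0],
  [-1, 48, -2, 0, 0, 0, 0],
  [-1, 48, -2, -20, 0, 0, 0],
  [-1, 48, -2, -42, 0, 0, 0],
  [-1, 48, -2, -50, 0, 0, 0],
])

```text
clock: 11.67
position: [629.2, -88.1, 151.1]
ee_rot: [0.985, -0.172, -0.003, 0.0]
contact_force: [-0.6, -0.7, -1.1]
gripper_width: 0.3
```

move_arm([
  [-1, 0, 0, -2, 0, 0, 0],
  [-1, 0, 0, -4, 0, 0, 0],
  [-1, 0, 0, -7, 0, 0, 0],
  [-1, 0, 0, -10, 0, 0, 0],
  [-1, 0, 0, -13, 0, 0, 0],
])

```text
clock: 12.08
position: [630.8, -88.1, 144.0]
ee_rot: [0.985, -0.171, 0.002, -0.0]
contact_force: [-0.5, -1.0, 5.1]
gripper_width: -0.1
```

move_arm([
  [-1, 0, 0, -3, 0, 0, 0],
  [-1, 0, 0, -6, 0, 0, 0],
  [-1, 0, 0, -9, 0, 0, 0],
  [-1, 0, 0, -11, 0, 0, 0],
  [-1, 0, 0, -11, 0, 0, 0],
])

```text
clock: 12.5
position: [630.9, -88.2, 133.9]
ee_rot: [0.985, -0.171, 0.002, 0.0]
contact_force: [-1.2, 0.5, 7.6]
gripper_width: -0.1
```

move_arm([
  [-1, 0, 0, -1, 0, 0, 0],
  [-1, 0, 0, -2, 0, 0, 0],
  [-1, 0, 0, -3, 0, 0, 0],
  [-1, 0, 0, -4, 0, 0, 0],
  [-1, 0, 0, -4, 0, 0, 0],
])

```text
clock: 12.92
position: [631.0, -88.3, 130.0]
ee_rot: [0.985, -0.171, 0.002, 0.0]
contact_force: [-1.9, 0.3, 7.9]
gripper_width: 0.1
```

move_arm([
  [-1, 0, 0, -1, 0, 0, 0],
  [-1, 0, 0, -2, 0, 0, 0],
  [-1, 0, 0, -3, 0, 0, 0],
  [-1, 0, 0, -3.5, 0, 0, 0],
  [-1, 0, 0, -3.5, 0, 0, 0],
])

```text
clock: 13.33
position: [631.1, -88.3, 126.4]
ee_rot: [0.985, -0.171, 0.002, 0.0]
contact_force: [-2.1, -0.6, 7.9]
gripper_width: 0.1
```

move_arm([
  [-1, 0, 0, -0.5, 0, 0, 0],
  [-1, 0, 0, -1, 0, 0, 0],
  [-1, 0, 0, -1.5, 0, 0, 0],
  [-1, 0, 0, -2, 0, 0, 0],
  [-1, 0, 0, -2, 0, 0, 0],
])

```text
clock: 13.75
position: [631.1, -88.3, 124.4]
ee_rot: [0.985, -0.171, 0.002, 0.0]
contact_force: [-1.8, -0.5, 9.3]
gripper_width: 0.4
```

move_arm([
  [-1, 0, 0, -0.5, 0, 0, 0],
  [-1, 0, 0, -1, 0, 0, 0],
  [-1, 0, 0, -1, 0, 0, 0],
])

```text
clock: 14.0
position: [631.2, -88.4, 124.2]
ee_rot: [0.985, -0.17, 0.002, 0.0]
contact_force: [-2.8, 0.3, 11.4]
gripper_width: -0.2
```

Position stalls and force rises, so it's at the bottom. I'll release slowly, watching the force.

move_arm([
  [-1, 0, 0, 1, 0, 0, 0],
  [-1, 0, 0, 2, 0, 0, 0],
  [-1, 0, 0, 4, 0, 0, 0],
  [-1, 0, 0, 6, 0, 0, 0],
  [-1, 0, 0, 8, 0, 0, 0],
])

```text
clock: 14.42
position: [629.5, -87.8, 128.7]
ee_rot: [0.985, -0.171, -0.0, -0.0]
contact_force: [0.6, -0.9, -0.1]
gripper_width: 0.2
```

move_arm([
  [-1, 0, 0, 30, 0, 0, 0],
  [-1, -20, 7, 60, 0, 0, 0],
  [-1, -50, 18, 75, 0, 0, 0],
  [-1, -60, 22, 75, 0, 0, 0],
  [-1, -60, 22, 75, 0, 0, 0],
])

```text
clock: 14.83
position: [568.0, -65.1, 205.2]
ee_rot: [0.985, -0.171, 0.001, -0.001]
contact_force: [0.5, 0.9, -0.2]
gripper_width: -0.1
```

```bash
python3 - <<'E'
from h import *
p=shot('scene');f=p['frame'][185:285,220:320];cv2.imwrite('pics/s10.png',cv2.resize(f,None,fx=6,fy=6,interpolation=cv2.INTER_CUBIC))
w=shot('wrist'); s=readout.read_state();print(s['position'],s['contact_force'])
f=w['frame'][0:190,150:390];cv2.imwrite('pics/w10.png',cv2.resize(f,None,fx=3,fy=3,interpolation=cv2.INTER_CUBIC))
c=np.array([494.8,-38.9,2.797])
for z in (146.5,127.5):
  for y in (-22.5,22.5): print(z,y,(3*(proj(w,W(c,(-144,y,z-4.5)))-[150,0])).round(),(6*(proj(p,W(c,(-144,y,z)))-[220,185])).round())
for q in('tin','mill','squeeze'):
  r=nets.tip_of(q,p); print(q,[(a['uv'],a['conf']) for a in r[:1]])
E
```

```text
[569.57735166 -65.77124459 203.68155727] [ 0.85079539 -0.67543597 -0.89144611]
146.5 -22.5 [209. 332.] [271. 173.]
146.5 22.5 [419. 332.] [194. 207.]
127.5 -22.5 [218. 329.] [270. 198.]
127.5 22.5 [410. 329.] [194. 233.]
tin [([255.6, 271.6], 0.82)]
mill [([291.7, 140.1], 0.88)]
squeeze [([156.9, 279.0], 0.6)]
```

View pics/s10.png

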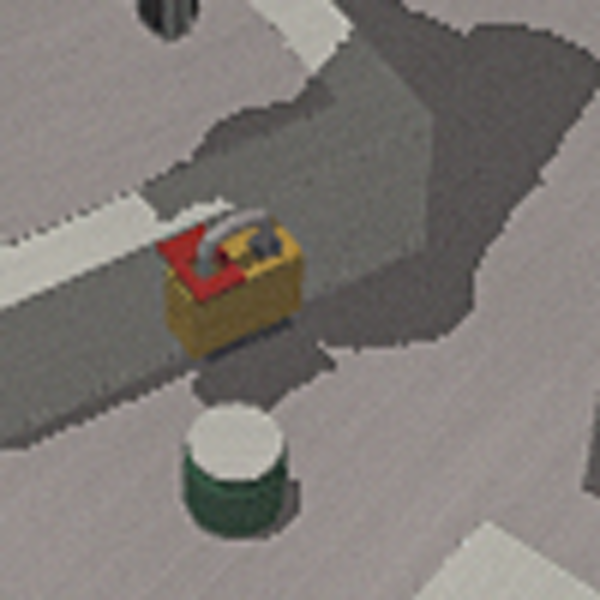

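View pics/w10.png

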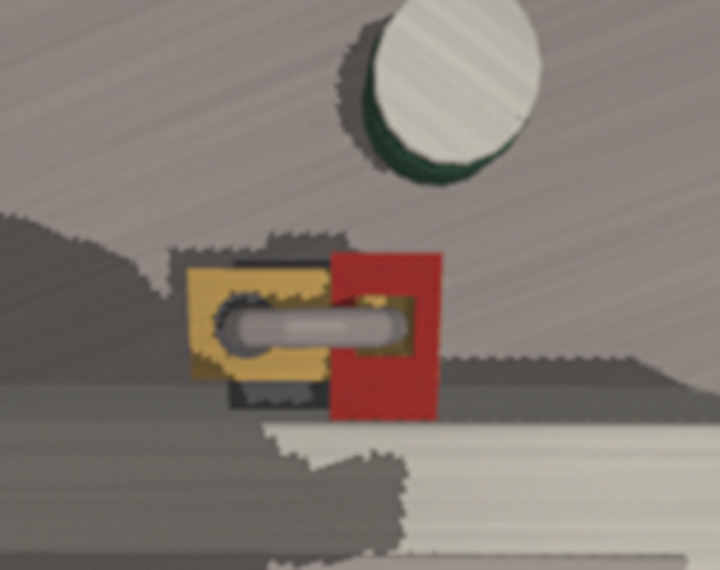

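```bash
python3 -c "
from bench import workorder; print(workorder.job_done())"
```

```text
the job is handed in; nothing more can be done
None
```

I shut the lid onto the padlock, swung the shackle over the eye to its stop, and pressed it down until it latched. I then backed the arm away and handed the job in at about 15 s; no verdict came back.

- **Lid:** the fingers stopped at 105.5 mm with the force rising to 12 N. That height is the shut lid's top, and the picture showed the red tab over the toe hole.
- **Swing:** the shackle reached its stop at about 7 N. The wrist picture then showed the toe over the eye, at a swing of about 0.
- **Shackle:** the fingers stopped at 124.2 mm, the hard bottom, with a highest reading of about 12 N against the 60 N limit. When I lifted off, the force was zero with the fingertips at 128.7 mm. The last pictures show the bar near 127 mm with the toe through the eye, so it appears to be held by the pawl.
- **Other items:** the tin, mill and squeeze bottle were detected within about 2.5 pixels of where they started. The gripper was clear of everything.

My first chest position, fitted from the scene and top cameras, was about 3 mm off from the later wrist view. I corrected it before touching the shackle, and no other checks disagreed.

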